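# Strike the spectrometer lamp with the sprung key switch

## Task

The lamp supply of the spectrometer is off. First flip its isolator toggle over to on (away from the panel's near edge); then take the key with the rectangular bow out of the stand, push it fully home into the keyway past the sticky pins, turn it a quarter turn clockwise to its stop and keep holding it there: the switch springs back if let go, and the job finishes while the gripper still holds the key turned. Leave the round-bowed key in its stand and do not disturb the other things on the bench.

Things in the scene. Friction and masses are not known exactly. Their poses are not given: they have to be found in the camera images.
- supply_unit: the lamp supply, a fixed white box 160 x 250 mm and 73 mm high with all its controls on top; origin under its centre; its x points away from the near edge, its y along the long side, z up. The toggle stands at y = +62 mm, the keyway at y = -62 mm, both at x = 0
- keyway (a point): centre of the keyway's mouth, on a square steel face plate, 75 mm above the bench; axes as the unit. Slot 14 mm along x, 7 along y, straight down through the 14 mm thick plate into a rotor (slot 14 x 6.4). Two sprung pins press on the key's flat sides 24 mm down: met with the tip 21 to 24 mm down; a slow push of 5 to 12 N, with small yaw wiggles, passes them
- keyswitch (a joint): turn of the key rotor: 0 with the slot along the unit's x (rest), growing clockwise from above, stop at 1.5 rad. A spring of 0.02 to 0.08 N m drives it back to 0. Only a key within 4 mm of home can turn it (its bit must be below the face plate); play in the slot adds up to about 0.15 rad to the key's own turn
- isolator_tip (a point): centre of the round end of the toggle handle, a black grip of 18 mm diameter, 33 mm long; 60 mm from its hinge, which runs along the unit's y, 84 mm above the bench at x = 0, y = +62 mm of the unit. Off: it leans 0.55 rad to the unit's -x (near edge), this point about 135 mm above the bench
- isolator (a joint): toggle angle: 0 is off, leaning to the unit's -x; 1.1 rad is on, leaning to the unit's +x. Top-heavy: it drops to the nearer stop once past upright (0.55 rad) and stays there; a light push on the grip moves it
- key_stand: fixed black block 130 x 50 x 36 mm with two upright through slots 13.5 x 6.5 mm at x = -37 and +37 mm, their long side along its x; origin under its centre. One key hangs in each slot; which is where varies
- start_key: the key to use: steel, 76 mm high, about 70 g, upright in the stand, collar on the stand's top, origin 4 mm above the bench. Origin: bit's tip; z up. Bit 12 mm along x, 5 along y, 14 high, tip rounded; neck 5 mm round; collar 20 mm round, underside at z = 32 mm (meets the face plate when home); bow a plate 24 mm along x, 10 along y, z = 36 to 76 mm. Same after a half turn
- spare_key: the other key, not to be touched: same blade, but a round bow 38 mm in diameter, 8 mm thick; upright in the other slot, origin at the bit's tip
- caliper: steel caliper 150 mm long lying flat, bystander
- gland: small brass fitting 32 mm wide and 30 mm high, bystander
- reagent: amber bottle 56 mm in diameter, 120 mm high, bystander
- beaker: glass beaker 70 mm in diameter, 90 mm high, bystander
- screwdriver: black-handled screwdriver lying flat, bystander
- dish: white dish 90 mm in diameter, 18 mm high, bystander

How it is judged:
By the outcome, as a careful person would: the job done as asked, in the order asked, and still so for the second after the job is handed in, while the arm keeps its last pose, push and grip.
It also fails if it takes over 72 s, if anything falls off the work surface, if the arm or the gripper's body presses on something with over 40 N, if the wrist force passes 120 N, or if a joint passes its speed limit or range.

## Robot

A 6-joint arm with a two-finger parallel gripper is mounted at the origin on the work surface. World frame = base frame: x ahead of the robot, y to its left, z up, the work surface at z = 0. Lengths are in m, angles in rad, forces in N, time in s.
With the tool pointing down it reaches from about 0.3 to 0.875 m from the base axis. Payload 4.2 kg.
Tool frame: the origin (TCP) lies at the very end of the fingers, on their centre line; the grasp point (between the pads) lies 19 mm behind it; z points along the fingers, y is the line along which they close (so a half turn about z gives the same grasp; the last joint's range is limited). The gripper opens to 85 mm and grips with 20 to 120 N. Pads are 22 mm wide; open, the fingers measure 114 mm over their backs; the gripper's body (76 mm by 85 mm) begins 54 mm behind the grasp point. The pads swing forward as they close: fully open they stand 13 mm farther back than shut.
Start: joints at [1.266, 0.32, 1.565, -0, 1.257, -0.02], TCP at [0.162, 0.552, 0.231] pointing down, gripper open.
Joint ranges: [-3.11, 3.11], [-0.84, 2.01], [0.21, 2.61], [-1.34, 4.49], [0.05, 2.63], [-2.56, 2.56]. Speed limits (rad/s): [2.57, 2.57, 3.14, 3.14, 3.14, 3.14].

## Interface

Orientations are given as a rotation vector (axis times angle).
In Python, from rig import r, cams, ticket gives the robot as it stands.
- The arm moves only by the tool arm_command, never from a script. Its argument "targets" is a list of rows, each an object of numbers: "wx", "wy", "wz": the turn, a rotation vector about the world's x, y, z in rad; "x", "y", "z": the shift along the world's x, y, z in mm; "grip": the gripper command: -1 is fully open, 1 is shut, values between are in proportion. In form: [{"wx": .., "wy": .., "wz": .., "x": .., "y": .., "z": .., "grip": ..}, ...]. A call has 1 to 5 rows; each row is the pose to reach, as a shift and turn from the pose commanded when the call began; what a row does not reach only later rows make up. A row lasts 1/10 s, in which the tool goes at most 50 mm and 8.59 degrees, less where a joint would pass 70% of its speed; a pose out of reach is approached as far as the arm can. A call with a gripper value outside its range is refused whole. The fingers move at their own pace and stop on an object; the grip force is fixed at half the most. Time passes only in rows, so rows that repeat a pose let the fingers close. It gives the time, the measured TCP pose, the force, the opening and the grip force at its end, in the units of the state.
- r.observe(): the state, without advancing time (a new reading comes with each control period).
- cams.get_image(name): name is "scene" or "side" or "wrist"; returns a dict with "img" (420x560x3 uint8, red, green, blue), "depth" (420x560 float32, m along the optical axis (not along the pixel's ray), 0 where there is no reading), "fovy" (degrees; the focal length in pixels is half the picture's height over the tangent of half this angle, whatever the lens; pixels are square), "cx", "cy" (the principal point, pixels), "dist_coeffs" ([k1, k2, p1, p2, k3] as OpenCV has them; the pictures are not rectified), "eye" and "orientation" of the camera in the world. Camera axes: x right, y down, z forward; pixel columns grow to the right and rows downward; lengths in m; the calibration is good to about 2 mm. A picture is of the moment at which its call begins.
- ticket.finish_job(): hands the job in; it is judged then, once.
The state is a dict: "time": time; "qpos": joint angles; "qvel": joint speeds; "joint_torque": joint torques, N m; "ee_pos": TCP position; "tcp_rot": TCP orientation; "wrist_force": force on the tool from outside, world axes, zero at the start; "torque": the same for the moment, N m; "opening": opening from 0.0 (shut) to 1.0 (fully open); "grasp_force": force on a finger pad.
Only numpy, scipy, OpenCV 4.12 (cv2) and the standard library are available. Lean on these libraries where they do the work, as an engineer would, in place of code of your own. Each camera call takes 0.05 s, during which the arm holds its last target. There are 200 camera calls.

## Working session

There is one attempt and no reset: what is moved stays moved. The work goes in short steps, Python scripts to look and compute and a tool call to move; the robot and the scene stay as the last step left them, time stands still between calls to the robot, and variables do not carry over. Pictures are saved under pics/ and viewed, at most 10 in all, crops included, and the job is handed in when it is done.

Besides the shell and the picture viewer there is one more tool, called after ">>>" in YAML: its name, and indented under it one key for each argument. arm_command: Moves the arm, as the interface text tells. Its arguments: {"type":"object","properties":{"targets":{"type":"array"}},"required":["targets"]}

```bash
ls; mkdir -p pics
cat > h.py <<'E'
import numpy as np, cv2
from scipy.spatial.transform import Rotation as R
from rig import r, cams, ticket
def get(n):
    im=cams.get_image(n); h=im['img'].shape[0]
    f=h/2/np.tan(np.radians(im['fovy'])/2)
    im['K']=np.array([[f,0,im['cx']],[0,f,im['cy']],[0,0,1]])
    o=np.array(im['orientation'],float)
    im['R']=o if o.shape==(3,3) else R.from_rotvec(o).as_matrix() if o.size==3 else None
    im['d']=np.array(im['dist_coeffs'],float); im['eye']=np.array(im['eye'])
    return im
def rays(im,px):
    p=cv2.undistortPoints(np.array(px,float).reshape(-1,1,2),im['K'],im['d']).reshape(-1,2)
    return np.c_[p,np.ones(len(p))]@im['R'].T
def onplane(im,px,z):
    d=rays(im,px); return im['eye']+d*((z-im['eye'][2])/d[:,2])[:,None]
def depthpts(im):
    h,w=im['depth'].shape; u,v=np.meshgrid(np.arange(w),np.arange(h))
    d=rays(im,np.stack([u,v],-1).reshape(-1,2)).reshape(h,w,3)
    return im['eye']+d*im['depth'][...,None]
def save(im,name): cv2.imwrite('pics/'+name+'.png',im['img'][...,::-1])
E
python3 - <<'E'
from h import *
for n in('scene','side','wrist'):
    im=get(n); save(im,n+'0'); print(n,im['eye'],im['orientation'],im['fovy'],im['d'])
a=[cv2.imread(f'pics/{n}0.png') for n in('scene','side')]
cv2.imwrite('pics/a.png',cv2.resize(np.vstack(a),None,fx=.71,fy=.71))
o=r.observe();print({k:np.round(v,3) for k,v in o.items()})
E
```

```text
pics
scene [1.0506128  0.76724514 0.98567509] [-0.74475141 -2.609319    1.10416309] 45.749684672370634 [-0.08226158  0.          0.          0.          0.        ]
side [0.5497558  0.90596832 0.95987669] [-0.03870623  2.8715455  -1.21291582] 45.33387529018195 [-0.14424345  0.          0.          0.          0.        ]
wrist [0.0865697  0.57388136 0.37385347] [2.30771245 1.73060134 0.2636421 ] 71.56834403929588 [-0.03695194  0.          0.          0.          0.        ]
{'time': np.float64(0.15), 'qpos': array([ 1.266,  0.32 ,  1.565, -0.   ,  1.257, -0.02 ]), 'qvel': array([ 0.001, -0.001, -0.003,  0.   ,  0.001,  0.   ]), 'joint_torque': array([ 1.0000e-03, -4.1584e+01, -2.3435e+01,  0.0000e+00,  6.0000e-03,
       -0.0000e+00]), 'ee_pos': array([0.161, 0.552, 0.231]), 'tcp_rot': array([-4.46e-01, -3.11e+00,  2.00e-03]), 'wrist_force': array([-0.294,  0.351,  0.447]), 'torque': array([-0.043,  0.017, -0.041]), 'grasp_force': np.float64(0.0), 'opening': np.float64(1.001)}
```

View pics/scene0.png

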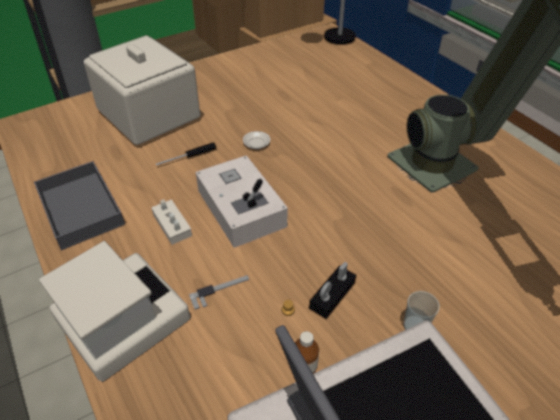

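View pics/side0.png

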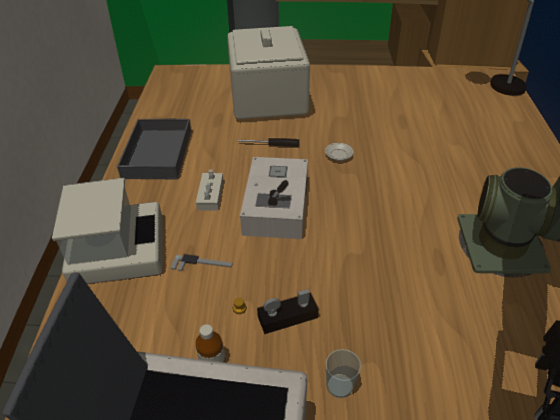

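The supply unit is at scene (240,198) / side (275,197), with the keyway plate at side (278,171) and the toggle tip at side (283,185), leaning toward the robot. The stand is at scene (333,290) / side (288,312), with its keys at side (272,307) and (303,298).

```bash
cat > m.py <<'E'
from h import *
cr=[]
for n in('scene','side'):
    im=get(n); P=depthpts(im)
    c={'scene':(240,198),'side':(275,197)}[n]; s={'scene':(333,290),'side':(288,312)}[n]
    def region(c,rad,zl,zh,pred=None):
        m=np.zeros(P.shape[:2],bool); m[c[1]-rad:c[1]+rad,c[0]-rad:c[0]+rad]=1
        m&=(im['depth']>0)&(P[...,2]>zl)&(P[...,2]<zh)
        if pred is not None: m&=pred
        k,lab,st,_=cv2.connectedComponentsWithStats(m.astype(np.uint8))
        return lab==1+np.argmax(st[1:,4])
    for nm,cc,rad,zl,zh in(('unit',c,55,.066,.082),('stand',s,40,.029,.042)):
        m=region(cc,rad,zl,zh); q=P[m]; (x,y),(w,h),a=cv2.minAreaRect((q[:,:2]*1000).astype(np.float32))
        print(n,nm,m.sum(),'c',round(x,1),round(y,1),'wh',round(w,1),round(h,1),'ang',round(a,1),'z',np.median(q[:,2]))
    # high points
    for nm,cc,rad,zl,zh in(('toggle',c,50,.115,.16),('keys',s,35,.05,.1)):
        m=np.zeros(P.shape[:2],bool); m[cc[1]-rad:cc[1]+rad,cc[0]-rad:cc[0]+rad]=1
        m&=(P[...,2]>zl)&(P[...,2]<zh)&(im['depth']>0)
        k,lab,st,_=cv2.connectedComponentsWithStats(m.astype(np.uint8))
        for i in range(1,k):
            if st[i,4]>6: q=P[lab==i]; print(n,nm,st[i],q.mean(0).round(4),q.min(0).round(4),q.max(0).round(4))
    cr.append(cv2.resize(im['img'][s[1]-45:s[1]+35,s[0]-45:s[0]+45,::-1],None,fx=4,fy=4,interpolation=2))
cv2.imwrite('pics/b.png',np.hstack(cr))
E
python3 m.py
```

```text
scene unit 3580 c 608.1 -138.1 wh 257.0 163.4 ang 86.4 z 0.07329530017864067
scene stand 817 c 567.9 240.5 wh 133.0 51.9 ang 20.7 z 0.03657522609445685
scene toggle [252 179  11  13  90] [ 0.5889 -0.0703  0.1312] [ 0.5728 -0.0794  0.1156] [ 0.6016 -0.0626  0.1454]
scene keys [338 262  10  16  93] [0.5359 0.2305 0.0696] [0.5207 0.2193 0.0504] [0.5464 0.2375 0.0829]
scene keys [320 282  12  15 113] [0.6043 0.2565 0.0725] [0.5834 0.2465 0.0504] [0.6205 0.2649 0.0888]
side unit 3425 c 604.7 -137.4 wh 259.1 160.4 ang 86.2 z 0.07197241094942186
side stand 940 c 563.7 240.2 wh 131.8 55.2 ang 20.0 z 0.035430436423163125
side toggle [277 180  12  12  83] [ 0.5823 -0.0692  0.131 ] [ 0.5694 -0.0778  0.1155] [ 0.5978 -0.0613  0.1439]
side keys [298 290  12  13 119] [0.5295 0.2298 0.0683] [0.5169 0.2211 0.0507] [0.5416 0.2363 0.0825]
side keys [263 298  18  14 175] [0.5982 0.256  0.0705] [0.5805 0.2451 0.0508] [0.6175 0.265  0.0879]
```

View pics/b.png

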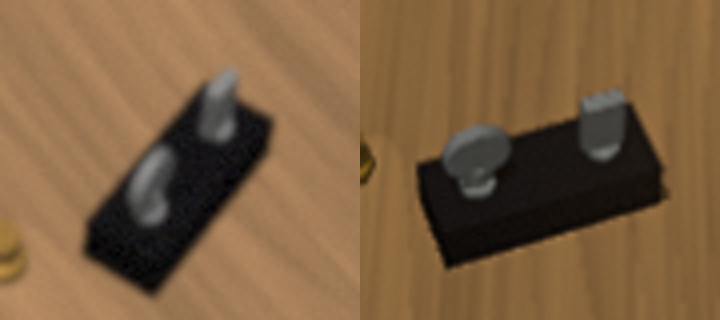

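The rectangular bow is on the key nearer the robot (right in side), at about (0.531, 0.228). The round bow is on the far one. The unit is at (0.606, -0.138) with yaw -3.7°, and the stand's yaw is +20.4°. Next I move to the near side of the toggle.

>>> arm_command:
  targets:
    - {"x":40,"y":-30,"z":10,"wz":0.07,"grip":1}
    - {"x":121,"y":-208,"z":10,"wz":0.22,"grip":1}
    - {"x":121,"y":-208,"z":10,"wz":0.22,"grip":1}
    - {"x":121,"y":-208,"z":10,"wz":0.22,"grip":1}
    - {"x":121,"y":-208,"z":10,"wz":0.22,"grip":1}

```text
$.targets[0]: bad value
```

>>> arm_command:
  targets:
    - {"x":121,"y":-208,"grip":1}
    - {"x":121,"y":-208,"grip":1}
    - {"x":121,"y":-208,"grip":1}
    - {"x":121,"y":-208,"grip":1}
    - {"x":121,"y":-208,"grip":1}

```text
$.targets[0]: bad value
```

>>> arm_command:
  targets:
    - {"x":110,"y":-208,"grip":1}
    - {"x":110,"y":-208,"grip":1}
    - {"x":110,"y":-208,"grip":1}
    - {"x":110,"y":-208,"grip":1}
    - {"x":110,"y":-208,"grip":1}

```text
$.targets[0]: bad value
```

Run:
```python
from h import *
im=get('wrist'); save(im,'w1'); o=r.observe(); print(o['time'],o['ee_pos'],o['tcp_rot'],o['wrist_force'],o['opening'])
P=depthpts(im); ok=(im['depth']>0)
m=ok&(P[...,2]>.115)&(P[...,2]<.16)&(abs(P[...,0]-.585)<.04)&(abs(P[...,1]+.07)<.04)
print(m.sum(), P[m].min(0),P[m].max(0),P[m].mean(0))
```

```text
0.3 [0.16149369 0.55169472 0.23102986] [-4.45759229e-01 -3.10969096e+00  8.84976822e-04] [-0.88489254  0.42174319  0.36108252] 1.0028406190323076Traceback (most recent call last):
  File "<stdin>", line 5, in <module>
    return umr_minimum(a, axis, None, out, keepdims, initial, where)
ValueError: zero-size array to reduction operation minimum which has no identity
```

View pics/w1.png

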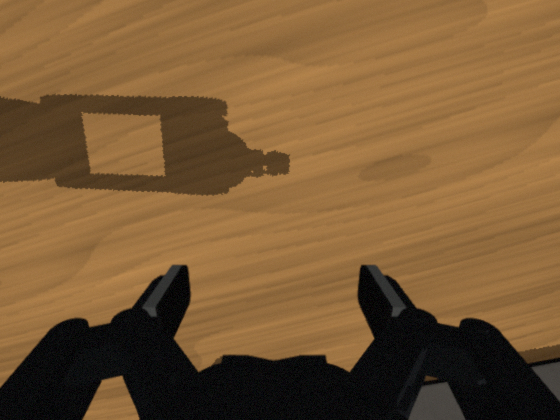

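The calls were refused because every field is required. The wrist view shows only bench and fingers, so the arm hasn't moved.

>>> arm_command:
  targets:
    - {"wx":0,"wy":0,"wz":0.07,"x":20,"y":-35,"z":10,"grip":1}
    - {"wx":0,"wy":0,"wz":0.22,"x":121,"y":-208,"z":10,"grip":1}
    - {"wx":0,"wy":0,"wz":0.22,"x":121,"y":-208,"z":10,"grip":1}
    - {"wx":0,"wy":0,"wz":0.22,"x":121,"y":-208,"z":10,"grip":1}
    - {"wx":0,"wy":0,"wz":0.22,"x":121,"y":-208,"z":10,"grip":1}

```text
time: 0.8
ee_pos: [0.2824, 0.3434, 0.2414]
tcp_rot: [0.1, 3.139, 0.001]
wrist_force: [1.1, -0.2, 1.1]
opening: 0.144
grasp_force: 0.0
```

>>> arm_command:
  targets:
    - {"wx":0,"wy":0,"wz":0,"x":121,"y":-208,"z":0,"grip":1}
    - {"wx":0,"wy":0,"wz":0,"x":121,"y":-208,"z":0,"grip":1}
    - {"wx":0,"wy":0,"wz":0,"x":121,"y":-208,"z":0,"grip":1}
    - {"wx":0,"wy":0,"wz":0,"x":121,"y":-208,"z":0,"grip":1}
    - {"wx":0,"wy":0,"wz":0,"x":121,"y":-208,"z":0,"grip":1}

```text
time: 1.3
ee_pos: [0.4036, 0.1348, 0.2416]
tcp_rot: [0.104, 3.139, 0.0]
wrist_force: [1.2, 0.2, -0.1]
opening: -0.001
grasp_force: 0.0
```

>>> arm_command:
  targets:
    - {"wx":0,"wy":0,"wz":0,"x":110,"y":-208,"z":0,"grip":1}
    - {"wx":0,"wy":0,"wz":0,"x":110,"y":-208,"z":0,"grip":1}
    - {"wx":0,"wy":0,"wz":0,"x":110,"y":-208,"z":0,"grip":1}
    - {"wx":0,"wy":0,"wz":0,"x":110,"y":-208,"z":0,"grip":1}
    - {"wx":0,"wy":0,"wz":0,"x":110,"y":-208,"z":0,"grip":1}

```text
time: 1.8
ee_pos: [0.5139, -0.0738, 0.2413]
tcp_rot: [0.105, 3.139, -0.001]
wrist_force: [0.8, 0.9, -0.9]
opening: -0.0
grasp_force: 0.0
```

Run:
```python
from h import *
im=get('wrist'); save(im,'w2'); o=r.observe(); print(o['time'],o['ee_pos'],o['tcp_rot'],o['wrist_force'],o['opening'])
P=depthpts(im); ok=(im['depth']>0)
m=ok&(P[...,2]>.115)&(P[...,2]<.16)&(abs(P[...,0]-.585)<.04)&(abs(P[...,1]+.07)<.04)
print(m.sum(), P[m].min(0),P[m].max(0),P[m].mean(0)) if m.any() else 0
```

```text
1.85 [ 0.51632693 -0.07749102  0.24107255] [ 0.10743943  3.13656156 -0.0067016 ] [ 3.15505549 -4.02406068  0.8342769 ] -0.0019419976583124109
```

View pics/w2.png

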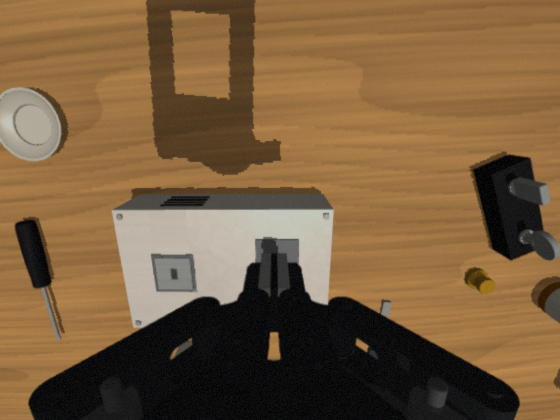

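The wrist view shows the unit upright in the frame: keyway plate at (173,272), slot centre about (174,273), toggle plate at (277,250), toggle hidden behind the shut fingers. I'll lower and push toward +x.

>>> arm_command:
  targets:
    - {"wx":0,"wy":0,"wz":0,"x":0,"y":0,"z":-50,"grip":1}
    - {"wx":0,"wy":0,"wz":0,"x":0,"y":0,"z":-95,"grip":1}
    - {"wx":0,"wy":0,"wz":0,"x":0,"y":0,"z":-121,"grip":1}
    - {"wx":0,"wy":0,"wz":0,"x":15,"y":-1,"z":-121,"grip":1}
    - {"wx":0,"wy":0,"wz":0,"x":30,"y":-2,"z":-121,"grip":1}

```text
time: 2.35
ee_pos: [0.5421, -0.0726, 0.1191]
tcp_rot: [-0.102, -3.137, -0.001]
wrist_force: [-0.0, -0.8, 0.6]
opening: 0.003
grasp_force: 0.0
```

>>> arm_command:
  targets:
    - {"wx":0,"wy":0,"wz":0,"x":12,"y":-1,"z":0,"grip":1}
    - {"wx":0,"wy":0,"wz":0,"x":24,"y":-1.5,"z":0,"grip":1}
    - {"wx":0,"wy":0,"wz":0,"x":36,"y":-2,"z":0,"grip":1}
    - {"wx":0,"wy":0,"wz":0,"x":48,"y":-3,"z":0,"grip":1}
    - {"wx":0,"wy":0,"wz":0,"x":58,"y":-3.5,"z":0,"grip":1}

```text
time: 2.85
ee_pos: [0.602, -0.0765, 0.1205]
tcp_rot: [0.102, 3.139, -0.0]
wrist_force: [-0.5, 0.1, -0.1]
opening: 0.002
grasp_force: 0.0
```

Run:
```python
from h import *
im=get('side');o=r.observe(); print(o['time'],o['ee_pos'],o['wrist_force'])
cv2.imwrite('pics/s2.png',cv2.resize(im['img'][110:240,200:350,::-1],None,fx=4,fy=4))
```

```text
2.9 [ 0.60370455 -0.0765926   0.12047695] [ 2.13672139 -1.02819729  0.6516338 ]
```

View pics/s2.png

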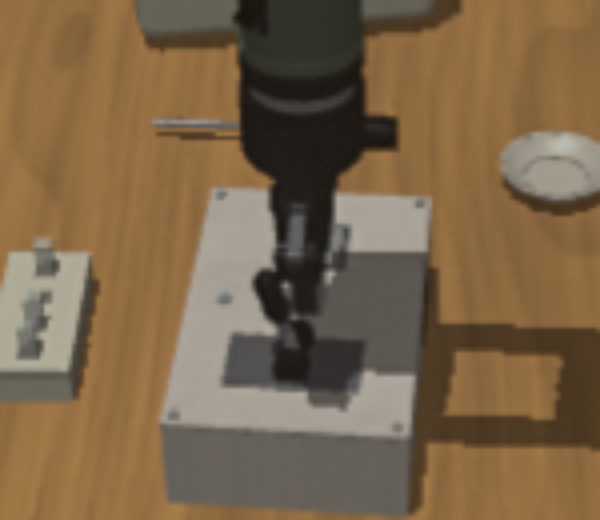

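The toggle now leans left (+x) at crop (268,290), so it is on. I'll retreat and move above the key.

>>> arm_command:
  targets:
    - {"wx":0,"wy":0,"wz":0,"x":-15,"y":0,"z":40,"grip":1}
    - {"wx":0,"wy":0,"wz":0,"x":-15,"y":0,"z":85,"grip":1}
    - {"wx":0,"wy":0,"wz":0.12,"x":-35,"y":45,"z":90,"grip":-1}
    - {"wx":0,"wy":0,"wz":0.26,"x":-45,"y":92,"z":90,"grip":-1}
    - {"wx":0,"wy":0,"wz":0.4,"x":-55,"y":140,"z":90,"grip":-1}

```text
time: 3.4
ee_pos: [0.5454, 0.0646, 0.2112]
tcp_rot: [-0.53, 3.095, 0.0]
wrist_force: [1.1, -0.7, -0.6]
opening: 0.508
grasp_force: 0.0
```

>>> arm_command:
  targets:
    - {"wx":0,"wy":0,"wz":0.02,"x":-16,"y":164,"z":0,"grip":-1}
    - {"wx":0,"wy":0,"wz":0.02,"x":-16,"y":164,"z":0,"grip":-1}
    - {"wx":0,"wy":0,"wz":0.02,"x":-16,"y":164,"z":0,"grip":-1}
    - {"wx":0,"wy":0,"wz":0.02,"x":-16,"y":164,"z":0,"grip":-1}
    - {"wx":0,"wy":0,"wz":0.02,"x":-16,"y":164,"z":0,"grip":-1}

```text
time: 3.9
ee_pos: [0.5294, 0.2295, 0.2102]
tcp_rot: [0.561, -3.091, -0.0]
wrist_force: [-0.3, -1.9, -0.1]
opening: 1.003
grasp_force: 0.0
```

Run:
```python
from h import *
im=get('wrist');save(im,'w3');o=r.observe(); print(o['time'],o['ee_pos'],o['tcp_rot'],o['wrist_force'])
P=depthpts(im); ok=im['depth']>0
for nm,zl,zh,c,rad in(('bow',.07,.09,(.531,.2275),.03),('stand',.029,.042,(.566,.24),.085),('spare',.05,.1,(.6,.2535),.03)):
    m=ok&(P[...,2]>zl)&(P[...,2]<zh)&(np.hypot(P[...,0]-c[0],P[...,1]-c[1])<rad)
    if m.sum()<5: print(nm,'none');continue
    q=P[m]; print(nm,m.sum(),cv2.minAreaRect((q[:,:2]*1000).astype(np.float32)),q.mean(0),q.max(0)[2])
```

```text
3.95 [0.52963267 0.22779789 0.2101734 ] [ 5.57910989e-01 -3.09120827e+00  1.35208011e-03] [-0.09434519 -0.3408819  -0.40387444]
bow 267 ((530.7339477539062, 227.20590209960938), (23.455963134765625, 9.87136459350586), 20.692575454711914) [0.53003209 0.22683865 0.07998823] 0.08225323433365195
stand 4086 ((565.8146362304688, 240.69956970214844), (130.50576782226562, 50.07020950317383), 21.305313110351562) [0.56121972 0.2390593  0.03678046] 0.04198939596024032
spare 273 ((598.7083129882812, 253.3775177001953), (34.92490768432617, 11.418115615844727), 20.616451263427734) [0.59412915 0.2518739  0.07838959] 0.08668847641035066
```

View pics/w3.png

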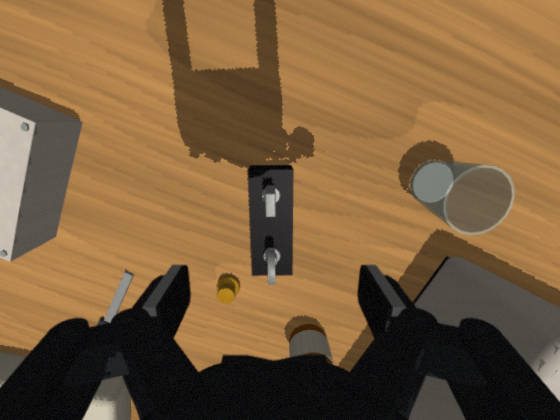

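The wrist view puts the rectangular bow at (270,203) and the spare at (271,265). The key measures (0.5307, 0.2272), yaw 20.7°, size 23.5 x 9.9 mm, top z 0.08, which matches the sizes given. Descending to grip.

>>> arm_command:
  targets:
    - {"wx":0,"wy":0,"wz":0,"x":1,"y":0,"z":-50,"grip":-1}
    - {"wx":0,"wy":0,"wz":0,"x":1,"y":0,"z":-95,"grip":-1}
    - {"wx":0,"wy":0,"wz":0,"x":1,"y":0,"z":-130,"grip":-0.4}
    - {"wx":0,"wy":0,"wz":0,"x":1,"y":0,"z":-155,"grip":-0.4}
    - {"wx":0,"wy":0,"wz":0,"x":1,"y":0,"z":-164,"grip":0}

```text
time: 4.45
ee_pos: [0.5295, 0.2248, 0.0437]
tcp_rot: [0.551, -3.087, 0.002]
wrist_force: [0.4, -0.4, 0.4]
opening: 0.548
grasp_force: 0.0
```

>>> arm_command:
  targets:
    - {"wx":0,"wy":0,"wz":0,"x":0,"y":0,"z":0,"grip":0.4}
    - {"wx":0,"wy":0,"wz":0,"x":0,"y":0,"z":0,"grip":1}
    - {"wx":0,"wy":0,"wz":0,"x":0,"y":0,"z":0,"grip":1}
    - {"wx":0,"wy":0,"wz":0,"x":0,"y":0,"z":0,"grip":1}
    - {"wx":0,"wy":0,"wz":0,"x":0,"y":0,"z":0,"grip":1}

```text
time: 4.95
ee_pos: [0.5321, 0.2277, 0.0481]
tcp_rot: [-0.555, 3.088, 0.0]
wrist_force: [0.9, -1.5, 6.9]
opening: 0.104
grasp_force: 60.1
```

>>> arm_command:
  targets:
    - {"wx":0,"wy":0,"wz":0,"x":0,"y":0,"z":12,"grip":1}
    - {"wx":0,"wy":0,"wz":0,"x":0,"y":0,"z":30,"grip":1}
    - {"wx":0,"wy":0,"wz":0,"x":0,"y":0,"z":60,"grip":1}
    - {"wx":0,"wy":0,"wz":0,"x":0,"y":0,"z":105,"grip":1}
    - {"wx":0,"wy":0,"wz":0,"x":0,"y":0,"z":150,"grip":1}

```text
time: 5.45
ee_pos: [0.5297, 0.2277, 0.198]
tcp_rot: [0.555, -3.09, -0.001]
wrist_force: [1.1, 0.1, -0.1]
opening: 0.108
grasp_force: 59.1
```

Run:
```python
from h import *
S=get('scene');D=get('side');o=r.observe(); print(o['time'],o['ee_pos'],o['tcp_rot'],o['wrist_force'],o['torque'],o['opening'])
def crop(im,p,a=55):
    q,_=cv2.projectPoints(np.array([p]),cv2.Rodrigues(im['R'].T)[0],-im['R'].T@im['eye'],im['K'],im['d']); u,v=q.ravel().astype(int)
    print(u,v); return cv2.resize(im['img'][max(v-a,0):v+a,max(u-a,0):u+a,::-1],(390,390))
p=o['ee_pos']-[0,0,.02]
cv2.imwrite('pics/k.png',np.hstack([crop(S,p),crop(D,p)]))
```

```text
5.55 [0.53376738 0.22931661 0.20395614] [-0.55294995  3.07913237  0.00565098] [ 0.34313008 -0.06056524  0.14524946] [ 0.04965559 -0.06902461 -0.03067317] 0.10571877688812784
347 235
302 260
```

View pics/k.png

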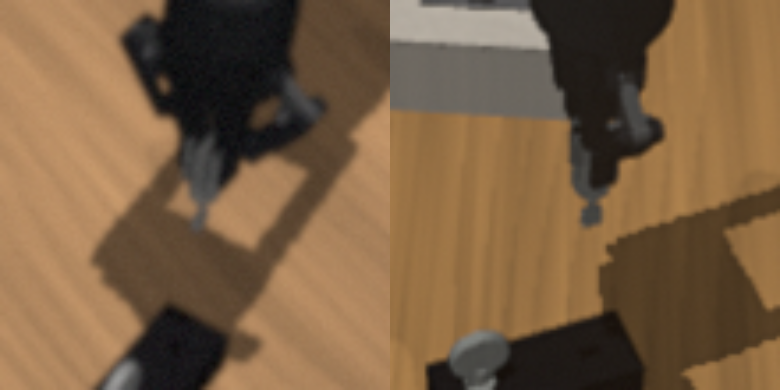

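The key is in the gripper, with its bit at scene crop (197,220) and side crop (592,213). The spare stays in the stand. Carrying the key to hover above the keyway.

>>> arm_command:
  targets:
    - {"wx":0,"wy":0,"wz":-0.1,"x":5,"y":-30,"z":30,"grip":1}
    - {"wx":0,"wy":0,"wz":-0.22,"x":13,"y":-75,"z":40,"grip":1}
    - {"wx":0,"wy":0,"wz":-0.34,"x":20,"y":-120,"z":40,"grip":1}
    - {"wx":0,"wy":0,"wz":-0.423,"x":28,"y":-168,"z":40,"grip":1}
    - {"wx":0,"wy":0,"wz":-0.423,"x":36,"y":-215,"z":40,"grip":1}

```text
time: 6.05
ee_pos: [0.5661, 0.0113, 0.2365]
tcp_rot: [-0.108, -3.139, -0.001]
wrist_force: [0.5, -0.1, -0.4]
opening: 0.108
grasp_force: 59.2
```

>>> arm_command:
  targets:
    - {"wx":0,"wy":0,"wz":0,"x":8,"y":-47,"z":0,"grip":1}
    - {"wx":0,"wy":0,"wz":0,"x":16,"y":-95,"z":0,"grip":1}
    - {"wx":0,"wy":0,"wz":0,"x":24,"y":-143,"z":0,"grip":1}
    - {"wx":0,"wy":0,"wz":0,"x":30,"y":-185,"z":0,"grip":1}
    - {"wx":0,"wy":0,"wz":0,"x":35,"y":-212,"z":0,"grip":1}

```text
time: 6.55
ee_pos: [0.6012, -0.202, 0.2359]
tcp_rot: [-0.11, -3.138, -0.001]
wrist_force: [-0.8, 0.8, -1.0]
opening: 0.11
grasp_force: 59.2
```

```bash
cat > kw.py <<'E'
from h import *
import sys
E=[];T=[]
for i in range(6):
    im=get('wrist');o=r.observe();E.append(o['ee_pos']);T.append(im['eye'])
print(o['time'],np.mean(E,0),np.std(E,0),o['tcp_rot'],'eyes',np.std(T,0))
im['eye']=np.mean(T,0)
P=depthpts(im); z=P[...,2]
m=((im['depth']>0)&(z>.066)&(z<.082)&(np.hypot(P[...,0]-.606,P[...,1]+.138)<.16)).astype(np.uint8)
q=P[m>0];print('unit',cv2.minAreaRect((q[:,:2]*1000).astype(np.float32)),np.median(q[:,2]))
save(im,sys.argv[1]); np.savez('w.npz',eye=im['eye'],R=im['R'],K=im['K'],d=im['d'],img=im['img'])
u=cv2.projectPoints(np.array([[.602,-.2,.075]]),cv2.Rodrigues(im['R'].T)[0],-im['R'].T@im['eye'],im['K'],im['d'])[0].ravel().astype(int)
print('keyway px',u); c=im['img'][max(u[1]-60,0):u[1]+60,u[0]-80:u[0]+80,::-1]
cv2.imwrite('pics/'+sys.argv[1]+'c.png',cv2.resize(c,None,fx=5,fy=5,interpolation=2)); print('crop origin',u[0]-80,max(u[1]-60,0))
E
python3 kw.py w4
```

```text
6.85 [ 0.60147064 -0.20069333  0.23580932] [0.00024621 0.00261058 0.00025627] [-1.04967359e-01 -3.13897294e+00 -1.78505072e-03] eyes [0.00021237 0.00202933 0.00019826]
unit ((606.534912109375, -140.2887420654297), (251.4637451171875, 160.7081298828125), 86.39772033691406) 0.0735256553099305
keyway px [273 197]
crop origin 193 137
```

View pics/w4c.png

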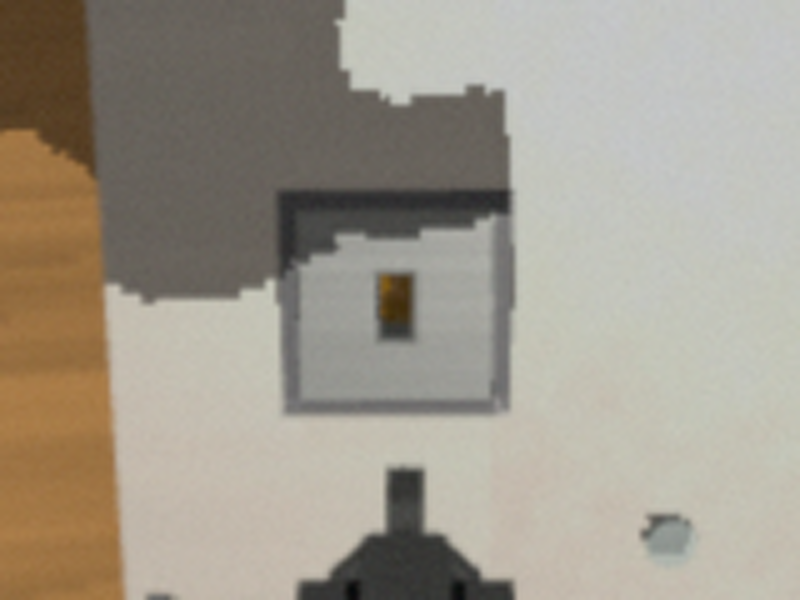

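The crop shows the slot at x 376–415, y 270–341 (image about (271.7, 197.7)). The bit's near-side tip edge is at crop (405, 467), image about (273.7, 230), roughly aligned in yaw.

Run:
```python
import numpy as np
from h import onplane
im=dict(np.load('w.npz'))
f=lambda x,y:(193+x/5-.4,137+y/5-.4)
print('slot c',onplane(im,[f(395.5,305.5)],.075))
print('slot corners',onplane(im,[f(376,270),f(415,270),f(376,341),f(415,341)],.075).round(4).tolist())
print('plate edges L top/bot',onplane(im,[f(279,190),f(285,412),f(512,190),f(508,412)],.075).round(4).tolist())
for z in(.194,.197): print('tip edge L,c,R',z,onplane(im,[f(386,467),f(405.5,467),f(425,467)],z).round(4).tolist())
```

```text
slot c [[ 0.60230827 -0.20244321  0.075     ]]
slot corners [[0.5942, -0.2061, 0.075], [0.5948, -0.1977, 0.075], [0.61, -0.2072, 0.075], [0.6105, -0.1988, 0.075]]
plate edges L top/bot [[0.5756, -0.2252, 0.075], [0.6248, -0.2284, 0.075], [0.5789, -0.1763, 0.075], [0.6281, -0.1794, 0.075]]
tip edge L,c,R 0.194 [[0.5941, -0.2025, 0.194], [0.5942, -0.1999, 0.194], [0.5944, -0.1973, 0.194]]
tip edge L,c,R 0.197 [[0.5929, -0.2024, 0.197], [0.5931, -0.1998, 0.197], [0.5933, -0.1972, 0.197]]
```

>>> arm_command:
  targets:
    - {"wx":0,"wy":0,"wz":0,"x":1,"y":-1,"z":-20,"grip":1}
    - {"wx":0,"wy":0,"wz":0,"x":1,"y":-1.5,"z":-50,"grip":1}
    - {"wx":0,"wy":0,"wz":0,"x":1,"y":-1.5,"z":-70,"grip":1}
    - {"wx":0,"wy":0,"wz":0,"x":1,"y":-1.5,"z":-80,"grip":1}
    - {"wx":0,"wy":0,"wz":0,"x":1,"y":-1.5,"z":-80,"grip":1}

```text
time: 7.35
ee_pos: [0.6021, -0.1995, 0.1552]
tcp_rot: [-0.104, -3.137, -0.002]
wrist_force: [0.4, -0.5, -0.4]
opening: 0.111
grasp_force: 59.2
```

```bash
sed -i "s/^im\['eye'\]=.*/print(np.round(E,4).tolist())/" kw.py; python3 kw.py w5
```

```text
7.65 [ 0.60346431 -0.20065741  0.15752872] [0.00025935 0.00034653 0.00046399] [ 1.06238488e-01  3.13754254e+00 -9.40213547e-04] eyes [0.00029001 0.00038018 0.00082571]
[[0.6029, -0.2, 0.1566], [0.6035, -0.2004, 0.1574], [0.6037, -0.2007, 0.1578], [0.6037, -0.2009, 0.1579], [0.6036, -0.201, 0.1578], [0.6034, -0.201, 0.1576]]
unit ((606.6765747070312, -137.53689575195312), (251.9003448486328, 160.86517333984375), 86.27806854248047) 0.07379414637973755
keyway px [274 218]
crop origin 194 158
```

View pics/w5c.png

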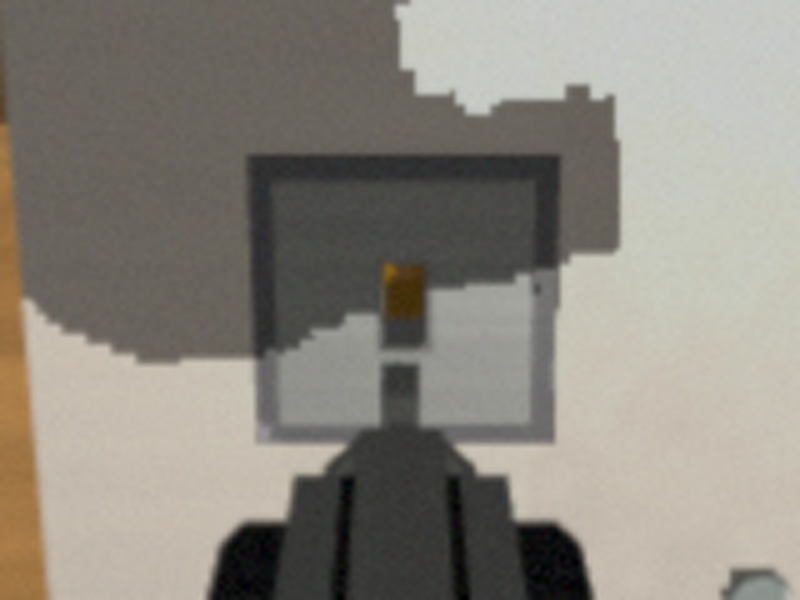

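Now the slot is at crop x 382–427, y 262–349, and the bit tip's near edge is at x 382–419, y 362.

Run:
```python
import numpy as np
from h import onplane
im=dict(np.load('w.npz'))
f=lambda x,y:(194+x/5-.4,158+y/5-.4)
print('slot corners',onplane(im,[f(382,262),f(427,262),f(382,349),f(427,349)],.075).round(4).tolist())
print('plate',onplane(im,[f(248,154),f(256,441),f(561,154),f(555,441)],.075).mean(0))
for z in(.114,.117): print('tip edge L,c,R',z,onplane(im,[f(382,362),f(401,362),f(419,362)],z).round(4).tolist())
```

```text
slot corners [[0.5948, -0.2029, 0.075], [0.5953, -0.1956, 0.075], [0.6099, -0.2039, 0.075], [0.6103, -0.1965, 0.075]]
plate [ 0.60191985 -0.19960773  0.075     ]
tip edge L,c,R 0.114 [[0.5972, -0.2025, 0.114], [0.5973, -0.1999, 0.114], [0.5975, -0.1975, 0.114]]
tip edge L,c,R 0.117 [[0.596, -0.2024, 0.117], [0.5962, -0.1999, 0.117], [0.5963, -0.1974, 0.117]]
```

>>> arm_command:
  targets:
    - {"wx":0,"wy":0,"wz":0,"x":0,"y":0.5,"z":-20,"grip":1}
    - {"wx":0,"wy":0,"wz":0,"x":0,"y":0.5,"z":-33,"grip":1}
    - {"wx":0,"wy":0,"wz":0,"x":0,"y":0.5,"z":-39,"grip":1}
    - {"wx":0,"wy":0,"wz":0,"x":0,"y":0.5,"z":-43,"grip":1}
    - {"wx":0,"wy":0,"wz":0,"x":0,"y":0.5,"z":-45,"grip":1}

```text
time: 8.15
ee_pos: [0.6028, -0.2005, 0.1112]
tcp_rot: [-0.107, -3.14, -0.0]
wrist_force: [0.0, 0.2, -0.4]
opening: 0.105
grasp_force: 59.3
```

>>> arm_command:
  targets:
    - {"wx":0,"wy":0,"wz":0,"x":0,"y":0,"z":-3,"grip":1}
    - {"wx":0,"wy":0,"wz":0,"x":0,"y":0,"z":-6,"grip":1}
    - {"wx":0,"wy":0,"wz":0,"x":0,"y":0,"z":-9,"grip":1}
    - {"wx":0,"wy":0,"wz":0,"x":0,"y":0,"z":-12,"grip":1}
    - {"wx":0,"wy":0,"wz":0,"x":0,"y":0,"z":-12,"grip":1}

```text
time: 8.65
ee_pos: [0.6028, -0.2003, 0.0989]
tcp_rot: [-0.106, -3.139, -0.0]
wrist_force: [0.4, 0.2, -0.5]
opening: 0.111
grasp_force: 59.3
```

>>> arm_command:
  targets:
    - {"wx":0,"wy":0,"wz":0.03,"x":0,"y":0,"z":-1.5,"grip":1}
    - {"wx":0,"wy":0,"wz":-0.03,"x":0,"y":0,"z":-3,"grip":1}
    - {"wx":0,"wy":0,"wz":0.03,"x":0,"y":0,"z":-4,"grip":1}
    - {"wx":0,"wy":0,"wz":-0.03,"x":0,"y":0,"z":-5,"grip":1}
    - {"wx":0,"wy":0,"wz":0,"x":0,"y":0,"z":-6,"grip":1}

```text
time: 9.15
ee_pos: [0.6035, -0.2005, 0.0949]
tcp_rot: [0.105, 3.138, -0.0]
wrist_force: [0.9, 1.2, 5.7]
opening: 0.104
grasp_force: 60.2
```

>>> arm_command:
  targets:
    - {"wx":0,"wy":0,"wz":0.04,"x":0,"y":0,"z":-0.5,"grip":1}
    - {"wx":0,"wy":0,"wz":-0.04,"x":0,"y":0,"z":-1,"grip":1}
    - {"wx":0,"wy":0,"wz":0.04,"x":0,"y":0,"z":-1.5,"grip":1}
    - {"wx":0,"wy":0,"wz":-0.04,"x":0,"y":0,"z":-2,"grip":1}
    - {"wx":0,"wy":0,"wz":0,"x":0,"y":0,"z":-2,"grip":1}

```text
time: 9.65
ee_pos: [0.6041, -0.2007, 0.0931]
tcp_rot: [0.105, 3.136, -0.001]
wrist_force: [0.2, 0.6, 5.0]
opening: 0.107
grasp_force: 60.1
```

>>> arm_command:
  targets:
    - {"wx":0,"wy":0,"wz":0.05,"x":0,"y":0,"z":-0.5,"grip":1}
    - {"wx":0,"wy":0,"wz":-0.05,"x":0,"y":0,"z":-1,"grip":1}
    - {"wx":0,"wy":0,"wz":0.05,"x":0,"y":0,"z":-1.5,"grip":1}
    - {"wx":0,"wy":0,"wz":-0.05,"x":0,"y":0,"z":-2,"grip":1}
    - {"wx":0,"wy":0,"wz":0,"x":0,"y":0,"z":-2.5,"grip":1}

```text
time: 10.15
ee_pos: [0.6034, -0.2005, 0.0896]
tcp_rot: [0.105, 3.138, -0.001]
wrist_force: [0.2, -0.6, -0.1]
opening: 0.11
grasp_force: 59.5
```

>>> arm_command:
  targets:
    - {"wx":0,"wy":0,"wz":0.05,"x":0,"y":0,"z":-0.5,"grip":1}
    - {"wx":0,"wy":0,"wz":-0.05,"x":0,"y":0,"z":-1,"grip":1}
    - {"wx":0,"wy":0,"wz":0.05,"x":0,"y":0,"z":-1.5,"grip":1}
    - {"wx":0,"wy":0,"wz":-0.05,"x":0,"y":0,"z":-2,"grip":1}
    - {"wx":0,"wy":0,"wz":0,"x":0,"y":0,"z":-2,"grip":1}

```text
time: 10.65
ee_pos: [0.6033, -0.2005, 0.0875]
tcp_rot: [0.105, 3.138, -0.0]
wrist_force: [-0.0, -0.6, 1.6]
opening: 0.104
grasp_force: 59.5
```

>>> arm_command:
  targets:
    - {"wx":0,"wy":0,"wz":0.03,"x":0,"y":0,"z":-1,"grip":1}
    - {"wx":0,"wy":0,"wz":-0.03,"x":0,"y":0,"z":-2,"grip":1}
    - {"wx":0,"wy":0,"wz":0,"x":0,"y":0,"z":-2.5,"grip":1}
    - {"wx":0,"wy":0,"wz":0,"x":0,"y":0,"z":-3,"grip":1}
    - {"wx":0,"wy":0,"wz":0,"x":0,"y":0,"z":-3,"grip":1}

```text
time: 11.15
ee_pos: [0.6037, -0.2006, 0.087]
tcp_rot: [0.105, 3.137, -0.001]
wrist_force: [-3.0, 1.6, 14.8]
opening: 0.105
grasp_force: 61.5
```

The key is home: z matches and the collar is firm. I'll ease the push and turn clockwise.

>>> arm_command:
  targets:
    - {"wx":0,"wy":0,"wz":-0.08,"x":-0.5,"y":0,"z":1.5,"grip":1}
    - {"wx":0,"wy":0,"wz":-0.18,"x":-0.5,"y":0,"z":1.5,"grip":1}
    - {"wx":0,"wy":0,"wz":-0.28,"x":-0.5,"y":0,"z":1.5,"grip":1}
    - {"wx":0,"wy":0,"wz":-0.38,"x":-0.5,"y":0,"z":1.5,"grip":1}
    - {"wx":0,"wy":0,"wz":-0.48,"x":-0.5,"y":0,"z":1.5,"grip":1}

```text
time: 11.65
ee_pos: [0.6036, -0.2005, 0.0871]
tcp_rot: [0.853, 3.02, 0.0]
wrist_force: [0.4, -0.0, 6.5]
opening: 0.106
grasp_force: 60.3
```

>>> arm_command:
  targets:
    - {"wx":0,"wy":0,"wz":-0.1,"x":0,"y":0,"z":0,"grip":1}
    - {"wx":0,"wy":0,"wz":-0.2,"x":0,"y":0,"z":0,"grip":1}
    - {"wx":0,"wy":0,"wz":-0.3,"x":0,"y":0,"z":0,"grip":1}
    - {"wx":0,"wy":0,"wz":-0.4,"x":0,"y":0,"z":0,"grip":1}
    - {"wx":0,"wy":0,"wz":-0.5,"x":0,"y":0,"z":0,"grip":1}

```text
time: 12.15
ee_pos: [0.6036, -0.2006, 0.0871]
tcp_rot: [1.574, 2.715, 0.002]
wrist_force: [-0.1, 0.5, 6.6]
opening: 0.106
grasp_force: 60.3
```

>>> arm_command:
  targets:
    - {"wx":0,"wy":0,"wz":-0.1,"x":0,"y":0,"z":0,"grip":1}
    - {"wx":0,"wy":0,"wz":-0.2,"x":0,"y":0,"z":0,"grip":1}
    - {"wx":0,"wy":0,"wz":-0.3,"x":0,"y":0,"z":0,"grip":1}
    - {"wx":0,"wy":0,"wz":-0.4,"x":0,"y":0,"z":0,"grip":1}
    - {"wx":0,"wy":0,"wz":-0.48,"x":0,"y":0,"z":0,"grip":1}

```text
time: 12.65
ee_pos: [0.6035, -0.2006, 0.0871]
tcp_rot: [2.174, 2.264, 0.003]
wrist_force: [0.9, 1.1, 7.2]
opening: 0.105
grasp_force: 60.3
```

Run:
```python
from h import *
for i in range(3):
    cams.get_image('wrist'); o=r.observe(); v=o['tcp_rot']; print(o['time'],o['ee_pos'],(2*np.degrees(np.arctan2(v[1],v[0]))-90)%180,o['wrist_force'],o['torque'],o['qpos'][5])
```

```text
12.7 [ 0.60347481 -0.20064621  0.08706649] 2.203753205112946 [-0.19597467 -0.08551436  7.45364024] [ 0.10992351 -0.00886813  0.01406875] -0.37776895270812033
12.75 [ 0.60348019 -0.20063776  0.08710563] 2.459288020337283 [-0.04448564  1.16838903  6.21516647] [0.08787547 0.06884279 0.06827142] -0.38224981632758953
12.8 [ 0.60347621 -0.20060098  0.08709292] 2.5207986654862395 [-0.65891331  1.16817675  6.28626767] [0.08822825 0.11050456 0.093997  ] -0.38327225448255775
```

>>> arm_command:
  targets:
    - {"wx":0,"wy":0,"wz":-0.06,"x":0,"y":0,"z":0,"grip":1}
    - {"wx":0,"wy":0,"wz":-0.1,"x":0,"y":0,"z":0,"grip":1}
    - {"wx":0,"wy":0,"wz":-0.14,"x":0,"y":0,"z":0,"grip":1}
    - {"wx":0,"wy":0,"wz":-0.18,"x":0,"y":0,"z":0,"grip":1}
    - {"wx":0,"wy":0,"wz":-0.18,"x":0,"y":0,"z":0,"grip":1}

```text
time: 13.3
ee_pos: [0.6035, -0.2006, 0.0871]
tcp_rot: [2.365, 2.063, 0.003]
wrist_force: [-0.7, 0.8, 7.1]
opening: 0.105
grasp_force: 60.3
```

Run:
```python
from h import *
for i in range(4):
    cams.get_image('wrist'); o=r.observe(); v=o['tcp_rot']; print(o['time'],o['ee_pos'],(2*np.degrees(np.arctan2(v[1],v[0]))-90+90)%180-90,o['wrist_force'],o['torque'],o['qpos'][5])
```

```text
13.35 [ 0.60345345 -0.20062086  0.08708757] -7.784771685428254 [-0.27645116  1.31990013  7.39777081] [0.06730084 0.04782134 0.02337617] -0.20337066798407036
13.4 [ 0.60347871 -0.20063275  0.08708066] -7.779043202315492 [-0.85663632  0.79216446  7.16836907] [ 0.07755806 -0.00259809  0.06082192] -0.20350241823823847
13.45 [ 0.60343134 -0.20061234  0.08711404] -7.777326826934512 [-0.58370401  0.340296    6.32247133] [0.11427741 0.04341179 0.05538659] -0.20351292392960452
13.5 [ 0.60342459 -0.20062619  0.08707909] -7.781168759478106 [-0.02694538  0.91799495  5.92299253] [0.14563499 0.05914275 0.114529  ] -0.203495888590879
```

>>> arm_command:
  targets:
    - {"wx":0,"wy":0,"wz":-0.03,"x":0,"y":0,"z":0,"grip":1}
    - {"wx":0,"wy":0,"wz":-0.06,"x":0,"y":0,"z":0,"grip":1}
    - {"wx":0,"wy":0,"wz":-0.08,"x":0,"y":0,"z":0,"grip":1}
    - {"wx":0,"wy":0,"wz":-0.1,"x":0,"y":0,"z":0,"grip":1}
    - {"wx":0,"wy":0,"wz":-0.1,"x":0,"y":0,"z":0,"grip":1}

```text
time: 14.0
ee_pos: [0.6035, -0.2005, 0.0871]
tcp_rot: [2.465, 1.943, 0.003]
wrist_force: [0.3, 0.5, 6.7]
opening: 0.11
grasp_force: 60.3
```

Run:
```python
from h import *
t=[]
for i in range(8):
    im=cams.get_image('wrist'); o=r.observe(); v=o['tcp_rot']; t.append(o['torque'])
print(o['time'],o['ee_pos'],(2*np.degrees(np.arctan2(v[1],v[0]))-90+90)%180-90,o['wrist_force'],np.mean(t,0),np.std(t,0),o['qpos'][5])
```

```text
14.4 [ 0.60346458 -0.20054037  0.08706502] -13.478523955829274 [-0.38465681  1.07506117  6.35283098] [0.14687892 0.02583002 0.23833934] [0.02826242 0.01835847 0.02648379] -0.10390750311039075
```

The torque rose from about 0.06 (spring only) to 0.24 N m, so the key is against its stop. I'll check the toggle by depth, then hand in.

Run:
```python
from h import *
for n in('side','wrist'):
    im=get(n);P=depthpts(im)
    for nm,c,zl in(('toggle',(.61,-.076),.115),('spare',(.6,.2535),.05)):
        m=(im['depth']>0)&(P[...,2]>zl)&(P[...,2]<.155)&(np.hypot(P[...,0]-c[0],P[...,1]-c[1])<.045)
        print(n,nm,m.sum(),P[m].mean(0) if m.any() else '')
o=r.observe();print(o['torque'],o['grasp_force'])
print(ticket.finish_job())
```

```text
side toggle 86 [ 0.6341809  -0.07246599  0.13071722]
side spare 175 [0.59829474 0.25589414 0.07042253]
wrist toggle 14 [ 0.62713383 -0.08586343  0.11553471]
wrist spare 0 
[ 0.14591254 -0.04563089  0.20238678] 60.33403515815735
the job is handed in; nothing more can be done
None
```

I handed the job in with the toggle on and the rectangular-bow key fully home, turned clockwise against its stop and still gripped; the round-bowed key stayed in its stand, and the bystanders were not re-checked at the end.

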